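# Seat a filter plate under the lapped flap of a vacuum manifold

### The job

Start the vacuum gently: set the lever of the valve beside the vacuum manifold to half open, 45 degrees, over the middle one of its three index lines. Then slide one end of the pale grey 24-well filter plate in under the front edge of the hinged steel flap, home against the stop and without lifting the flap, and press the plate down flat so that the soft gasket gives way and the plate's flange beds on the manifold's rim. Finish while still pressing it down, as the seal has yet to catch; leave the other things on the bench where they stand.

Things in the scene. Friction and masses are not known exactly. Their poses are not given: they have to be found in the camera images.
- filter_plate: Pale grey 24-well filter plate, loose on the bench, 75 to 155 g. Flange 112 x 72 mm, 4 mm thick, at the bottom; on its middle a well block 80 x 56 mm, 30 mm tall (34 mm in all). Origin: centre of the underside; x along the 112 mm length, y along the width, z up. Both ends are alike: either may go under the flap. Take it across the block's 56 mm width, fingertips a few mm above the flange.
- seat (a point): Centre of the open front bay of the fixed aluminium vacuum manifold, at the height of its rim's flat top (45 mm over the bench). Axes: x from the open front back towards flap and pump housing, y to the left, z up. The plate's origin lies here when it is home and pressed flat, its length along x. The rim is open and 96 mm wide from x = -62 to +43 mm.
- stop (a point): Middle of the stop wall at the back of the pocket under the flap, at rim height, 56.5 mm along x from seat (same axes): the plate's end meets it. Cheeks on both sides, from 43 to 56 mm behind the seat's centre, rounded in front, have their faces at y = +-38.5 mm, so the flange has 2.5 mm of play on either side.
- pump (a point): Centre of the underside of the white pump housing behind the flap, part of the manifold, same axes: 66 (x) x 104 (y) mm, its top 72 mm over the bench, with a dial gauge to 85 mm. Keep clear of it.
- flap (a joint): Hinged steel flap that lies over the manifold's rear bay and laps 12.5 mm over the pocket: 60 (x) x 98 mm, 3 mm thick, 80 g, held down only by its weight, hinge at its far edge. Value in rad: 0 lying down, grows as its front edge is lifted.
- flap_edge (a point): Middle of the lower front edge of the flap. Lying down it is 44 mm behind and 10.5 mm above seat, so over a plate resting on the free gasket (flange top 8 mm above the rim) there is 2.5 mm of air. Axes as the manifold's while the flap lies down.
- gasket (a joint): How far the soft black gasket round the bay (a rectangle 100 x 68 mm outside, 84 x 52 mm inside) is pressed in, in m: 0 free (4 mm proud of the rim), 0.004 flush with the rim. A spring of 2200 N/m: about 9 N squeezes it flush; the plate's own weight about 0.5 mm.
- valve_lever (a joint): Angle of the valve lever about a vertical axis, rad: 0 = lever points to the manifold's front (its -x), fully open; 1.571 = to the manifold's right (its -y), closed; counter-clockwise from above as it grows. Three black index lines on the white disc under it mark 0, 45 and 90 degrees. Stays where it is left (about 1.3 N at the grip moves it).
- valve_pivot (a point): Point on the lever's axis of turning, at the mid-height of its grip, 67 mm over the bench. Axes are the manifold's.
- lever_grip (a point): Middle of the lever's black grip, 57 mm from the pivot: the grip is 34 mm long, 12 mm wide, 18 mm high (9 mm up and down from this point), free all round, 58 mm of air below. The point's x axis points along the lever towards the pivot, y across the lever, z up.
- petri_dish: Closed petri dish, 91 mm across, 15 mm high. A bystander, to be left alone. Origin: centre of its underside.
- calibrator_vial: Small brown vial, 23 mm across, 38 mm high. A bystander, to be left alone. Origin: centre of its underside.
- control_serum: Small clear vial, 23 mm across, 38 mm high. A bystander, to be left alone. Origin: centre of its underside.
- specimen_cup: Screw-cap specimen cup, 56 mm across, 68 mm high. A bystander, to be left alone. Origin: centre of its underside.
- reagent_amber: Amber bottle, 43 mm across, 88 mm high. A bystander, to be left alone. Origin: centre of its underside.
- beaker_100: Glass beaker, 55 mm across, 66 mm high. A bystander, to be left alone. Origin: centre of its underside.
- marker_black: Marker pen lying down, 139 mm long along its y, 16 mm thick. A bystander, to be left alone. Origin: centre of its underside.
- lab_timer: Bench timer, 58 x 64 x 18 mm. A bystander, to be left alone. Origin: centre of its underside.
Things that resemble listed ones, but are neither listed nor needed, are in the scene too. What is shaped like the filter_plate but yellow is not meant.

How it is judged (in metres and radians):
On the way, in this order (a step that is already met when the one before it is completed fails the run):
1. the valve lever stands at 45 degrees (within 7) (value of joint valve_lever between 0.665 and 0.905 rad and velocity of joint valve_lever between -0.1 and 0.1 rad/s), for 0.2 s.
2. the plate lies with one end tucked under the flap, the flap down (x of filter_plate in the frame of seat between -0.005 and 0.004 m and y of filter_plate in the frame of seat between -0.005 and 0.005 m and angle between the x axis of filter_plate and the x axis of seat, either way round below 0.07 rad and angle between filter_plate's own z axis and vertical below 0.06 rad and value of joint flap below 0.03 rad and z of filter_plate in the frame of seat below 0.0065 m), for 0.1 s.
At the end, for the whole second after the job is handed in: Lever at 45 degrees (within 7); plate under the flap, its centre within 5 mm of home and 4 degrees of square; flap down (under 0.03 rad); the gripper still pressing the plate (over 1.5 N), flat, with the gasket squeezed at least 2.5 of its 4 mm (value of joint valve_lever between 0.665 and 0.905 rad and x of filter_plate in the frame of seat between -0.005 and 0.004 m and y of filter_plate in the frame of seat between -0.005 and 0.005 m and angle between the x axis of filter_plate and the x axis of seat, either way round below 0.07 rad and angle between filter_plate's own z axis and vertical below 0.06 rad and value of joint flap below 0.03 rad and value of joint gasket above 0.0025 m and z of filter_plate in the frame of seat below 0.002 m and contact force between any of the fingers, the arm and filter_plate above 1.5 N); the arm keeps its last pose, push and grip.
It fails at once if the flap is lifted (over 0.05 rad, 3 mm at its edge) (value of joint flap above 0.05 rad).
It fails at once if a bystander is pushed more than 3 cm (distance of any of petri_dish, calibrator_vial, control_serum, specimen_cup, reagent_amber, beaker_100, marker_black, lab_timer from where it was at the start of the episode above 0.03 m).
It also fails if it takes over 53 s, if anything falls off the work surface, if the arm or the gripper's body presses on something with over 40 N, if the wrist force passes 120 N, or if a joint passes its speed limit or range.

### The arm

A 7-joint arm with a two-finger parallel gripper is mounted at the origin on a cart in front of the work surface, level with it; the furniture and walls round the work are solid. World frame = base frame: x ahead of the robot, y to its left, z up, the work surface at z = 0. Lengths are in m, angles in degrees, forces in N, time in s.
With the tool pointing down it reaches from about 0.425 to 0.875 m from the base axis. Payload 4.7 kg.
Tool frame: the origin (TCP) lies between the finger pads; the fingertips stand env.finger_overhang ahead of it and the grasp point (between the pads) lies 5 mm behind it (env.finger_overhang is the distance from the TCP to the fingertips, in m); z points along the fingers, y is the line along which they close (so a half turn about z gives the same grasp; the last joint's range is limited). The gripper opens to 87 mm and grips with 3 to 60 N. Pads are 19 mm wide; open, the fingers measure 117 mm over their backs; the gripper's body (75 mm by 190 mm) begins 51 mm behind the grasp point.
Start: joints at [-73.39, 18.392, -4.016, 83.108, 1.295, 78.541, -3.26], TCP at [0.177, 0.625, 0.237] pointing down, gripper open.
Joint ranges: [-163.93, 163.93], [-17.29, 119.83], [-79.2, 71.16], [3.27, 140.29], [-89.18, 269.18], [5.43, 117.66], [-154.24, 154.24]. Speed limits (degrees/s): [147.25, 147.25, 180, 180, 180, 180, 180].

### API

Orientations are given as [roll, pitch, yaw] about the fixed x, y, z axes, in that order (R = Rz(yaw) Ry(pitch) Rx(roll)).
In Python, from cell import telemetry, eyes, env, models gives the robot as it stands. The module is installed in compiled form; this text tells all that it offers.
- The arm moves only by the tool drive_tool, never from a script. Its arguments are lists of equal length, an entry for each row: "angular": the turn, a rotation vector about the tool's x, y, z in rad, a list of three; "delta_pos": the shift along the tool's x, y, z in cm, a list of three; "gripper": the finger opening in cm, from 0 to 8.7. A call has 1 to 20 rows; each row shifts and turns the commanded pose from where the row before left it, along the tool's axes as they then stand; what a row does not reach is not made up. A row lasts 1/10 s, in which the tool goes at most 50 mm and 8.59 degrees, less where a joint would pass 70% of its speed; a pose out of reach is approached as far as the arm can. A call with a gripper value outside its range is refused whole. The fingers move at their own pace and stop on an object; "squeeze" is the grip in N (left out, the last holds). Time passes only in rows, so rows that do not move let the fingers close. It gives the time, the measured TCP pose, the force, the opening and the grip force at its end, in the units of the state.
- telemetry.get_obs(): the state, without advancing time (a new reading comes with each control period).
- eyes.read_camera(name): name is "side" or "top"; returns a dict with "pixels" (384x512x3 uint8, red, green, blue), "mtx" (3x3 intrinsics, pixels), "origin" and "orientation" of the camera in the world. Camera axes: x right, y down, z forward; pixel columns grow to the right and rows downward; lengths in m; the calibration is good to about 2 mm. A picture is of the moment at which its call begins. There is no depth.
- env.sign_off(): hands the job in; it is judged then, once.
Trained networks look in a picture, given as the dict that the camera call returned (one of the last four; its "shot" number tells which), for a name from the list of things; names that differ only in an ending like _2 or _b are one class to them, and where a whole thing is asked for, a point or a joint stands for the part that bears it (a point fixed in the world has none). Each returns a list of dicts, best first, with "p" (0 to 1); they miss things now and then, are a little off and sometimes report something else, mostly with a low value. They report only what shows in the picture. A call takes as long as a camera call. They do not tell look-alikes from the thing itself.
- models.search_frame(picture, target): "centre" ([column, row] in pixels, amid what is visible of it).
- models.cut_out(picture, target): "pixels" (384x512 bool, what is visible of it) and "centre" ([column, row] in pixels, amid what is visible of it).
The state is a dict: "time_s": time; "qpos": joint angles; "joint_velocities": joint speeds; "effort": joint torques, N m; "tool_pos": TCP position; "tool_rot": TCP orientation; "force": force on the tool from outside, world axes, zero at the start; "wrist_torque": the same for the moment, N m; "grip_width": finger opening in m; "grasp_force": force on a finger pad.
Only numpy, scipy, OpenCV 4.12 (cv2) and the standard library are available. Lean on these libraries where they do the work, as an engineer would, in place of code of your own. Each camera call takes 0.05 s, during which the arm holds its last target. There are 200 camera calls.

## Working session

There is one attempt and no reset: what is moved stays moved. The work goes in short steps, Python scripts to look and compute and a tool call to move; the robot and the scene stay as the last step left them, time stands still between calls to the robot, and variables do not carry over. Pictures are saved under pics/ and viewed, at most 10 in all, crops included, and the job is handed in when it is done.

Besides the shell and the picture viewer there is one more tool, called after ">>>" in YAML: its name, and indented under it one key for each argument. drive_tool: Moves the arm, as the interface text tells. Its arguments: {"type":"object","properties":{"angular":{"type":"array","items":{"type":"array","items":{"type":"number"}}},"delta_pos":{"type":"array","items":{"type":"array","items":{"type":"number"}}},"gripper":{"type":"array","items":{"type":"number"}},"squeeze":{"type":"number"}},"required":["angular","delta_pos","gripper"]}

```bash
mkdir -p pics
python3 - <<'E'
from cell import telemetry, eyes, env, models
import cv2,numpy as np
o=telemetry.get_obs();print(o['time_s'],o['tool_pos'],o['tool_rot'],env.finger_overhang)
for n in('side','top'):
    p=eyes.read_camera(n);cv2.imwrite(f'pics/{n}0.png',p['pixels'][:,:,::-1])
    print(n,p['mtx'],p['origin'],p['orientation'])
    for t in('filter_plate','valve_lever','lever_grip','valve_pivot','flap','flap_edge','gasket','seat','stop','pump'):
        print(t,[(np.round(d['centre'],1).tolist(),round(d['p'],2)) for d in models.search_frame(p,t)[:3]])
E
```

```text
0.0 [0.17695363 0.62488261 0.23545831] [-1.79888375e+02  7.21423043e-03  1.64196616e+02] 0.014
side [[455.37828207   0.         260.49544682]
 [  0.         455.37828207 192.64146685]
 [  0.           0.           1.        ]] [0.04857898 0.95572061 0.63147655] [-118.76194573    0.61961334 -152.10973034]
filter_plate [([234.4, 282.8], 0.95), ([246.5, 233.2], 0.84)]
valve_lever []
lever_grip []
valve_pivot [([238.2, 185.5], 0.94)]
flap [([242.0, 174.7], 0.62)]
flap_edge [([242.4, 174.9], 0.74), ([239.8, 151.3], 0.52)]
gasket [([253.2, 183.6], 0.59)]
seat [([240.1, 180.6], 0.89)]
stop [([241.0, 183.5], 0.59)]
pump [([240.9, 180.1], 0.65)]
top [[413.13691455   0.         259.34928161]
 [  0.         413.13691455 190.0593618 ]
 [  0.           0.           1.        ]] [0.43436321 0.04879827 1.26265209] [-175.03060703   -0.89910395  -91.63995463]
filter_plate [([216.5, 198.7], 0.83), ([159.2, 224.2], 0.7)]
valve_lever [([274.4, 160.5], 0.65), ([318.6, 185.3], 0.52)]
lever_grip []
valve_pivot [([280.2, 169.7], 0.63)]
flap [([273.8, 157.5], 0.8), ([354.2, 148.1], 0.61)]
flap_edge [([275.6, 159.0], 0.65)]
gasket [([273.9, 196.6], 0.54)]
seat [([278.5, 170.0], 0.68), ([276.1, 157.2], 0.5)]
stop [([280.0, 167.4], 0.86)]
pump [([281.5, 167.6], 0.68), ([222.6, 259.0], 0.66)]
```

Run:
```python
import cv2
for n,c in (('top',(100,110,300,225)),('side',(110,80,300,225))):
    i=cv2.imread(f'pics/{n}0.png')
    x,y,w,h=c
    cv2.imwrite(f'pics/{n}0c.png',cv2.resize(i[y:y+h,x:x+w],(800,600),interpolation=cv2.INTER_CUBIC))
```

```text
(no output)
```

View pics/top0.png

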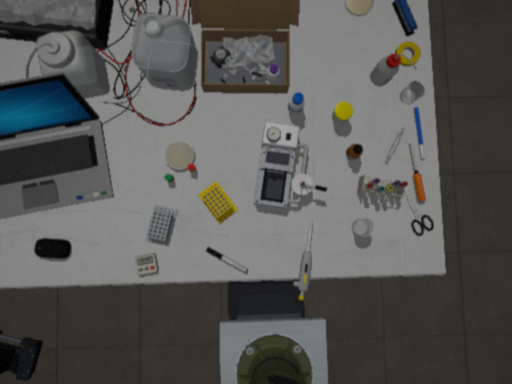

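View pics/top0c.png

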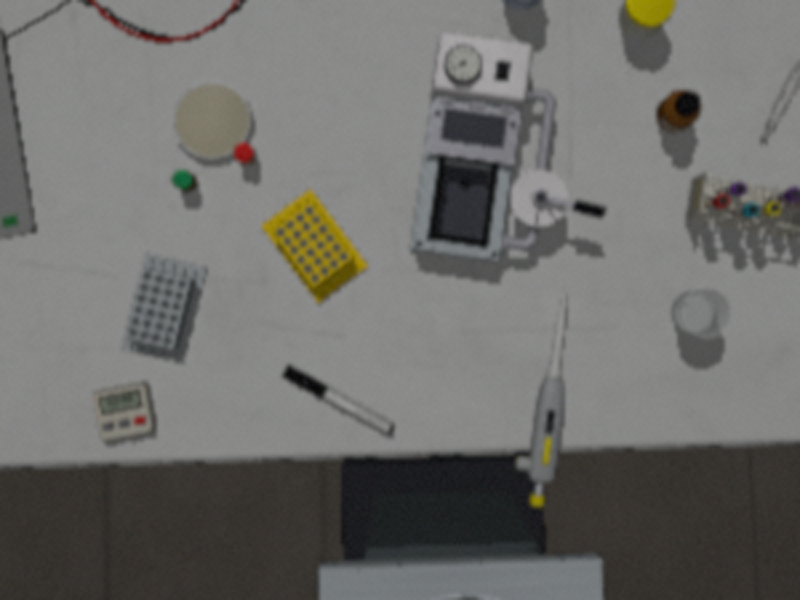

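View pics/side0c.png

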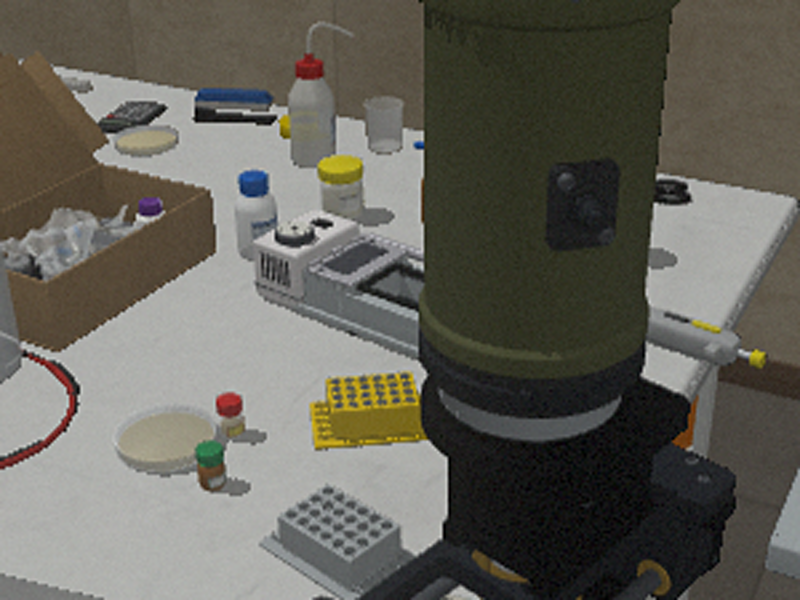

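The top view shows the grey plate at about px (161,224). The look-alike is the yellow one at (218,201), with the same shape, so I choose the grey one (the crop confirms it is pale grey with 24 wells). The manifold spans about (255–300, 125–207), with the lever pivot at about (302,184) and the grip at (321,189), so the valve is nearly closed. The arm hides part of the side view.

```bash
cat > h.py <<'E'
import numpy as np, cv2
from scipy.spatial.transform import Rotation as R
def cam(p):
    return p['mtx'],np.array(p['origin']),R.from_euler('xyz',p['orientation'],degrees=True).as_matrix()
def back(p,uv,z):
    K,o,M=cam(p); d=M@np.linalg.solve(K,[uv[0],uv[1],1.]); return o+d*(z-o[2])/d[2]
def proj(p,X):
    K,o,M=cam(p); c=(np.atleast_2d(X)-o)@M; q=c@K.T; return q[:,:2]/q[:,2:]
def up(p,c,name,s):
    x,y,w,h=c; cv2.imwrite(name,cv2.resize(p['pixels'][y:y+h,x:x+w,::-1],None,fx=s,fy=s,interpolation=cv2.INTER_CUBIC))
E
python3 - <<'E'
from cell import eyes,models
from h import *
import pickle
p=eyes.read_camera('top'); pickle.dump(p,open('top.pkl','wb'))
for n in ('filter_plate','flap','gasket','valve_lever','lever_grip','seat'):
    for d in models.cut_out(p,n)[:2]:
        m=d['pixels'].astype(np.uint8); r=cv2.minAreaRect(cv2.findNonZero(m))
        print(n,round(d['p'],2),np.round(d['centre'],1),m.sum(),np.round(r[0],1),np.round(r[1],1),round(r[2],1))
f=lambda u,v:(100+u*.375,110+v*.375)
for n,u,z in [('pivot',(541,197),.06),('grip',(590,209),.076),('rimFL',(415,248),.045),('rimFR',(496,258),.045),('flapL',(428,153),.0585),('flapR',(516,163),.0585),('pumpBL',(442,37),.072),('pumpBR',(532,46),.072),('plate',(165,303),.034),('plateblkTL',(150,258),.034),('TR',(196,266),.034),('BR',(172,358),.034),('BL',(129,345),.034)]:
    print(n,np.round(back(p,f(*u),z),4))
E
```

```text
filter_plate 0.85 [159.5 223.3] 931 [160.8 225.5] [26.2 37.7] 12.5
filter_plate 0.73 [217.3 201.8] 850 [218.2 202.4] [37.1 24.4] 53.5
flap 0.84 [279.  158.5] 686 [277.3 159.5] [33.5 21.8] 6.3
gasket 0.81 [264.5 189.3] 236 [272.9 186. ] [23.6 32.1] 7.4
valve_lever 0.46 [315.7 185.9] 119 [313.1 186.6] [27.2  5.6] 14.7
lever_grip 0.43 [313.9 185.6] 109 [313. 186.] [27.1  5.5] 12.3
seat 0.68 [279.9 172.4] 3501 [293.7 167.4] [70.6 82.6] 8.1
pivot [ 0.5531 -0.1011  0.06  ]
grip [ 0.537  -0.1518  0.076 ]
rimFL [0.5017 0.0387 0.045 ]
rimFR [ 0.4881 -0.0506  0.045 ]
flapL [0.6053 0.0216 0.0585]
flapR [ 0.5916 -0.0751  0.0585]
pumpBL [0.7317 0.0028 0.072 ]
pumpBR [ 0.7192 -0.096   0.072 ]
plate [0.449  0.3172 0.034 ]
plateblkTL [0.4993 0.3333 0.034 ]
TR [0.489  0.2825 0.034 ]
BR [0.3883 0.31   0.034 ]
BL [0.4039 0.3571 0.034 ]
```

```bash
cat > fit.py <<'E'
from h import *
from scipy.optimize import minimize
def rect(x0,x1,y0,y1,z,sides='fblr'):
    e={'f':((x0,y0,z),(x0,y1,z)),'b':((x1,y0,z),(x1,y1,z)),'r':((x0,y0,z),(x1,y0,z)),'l':((x0,y1,z),(x1,y1,z))}
    return [np.array(e[s]) for s in sides]
MAN=rect(-62,43,-48,48,45,'flr')+rect(44,104,-49,49,58.5,'flr')+rect(-42,42,-26,26,47,'flr')
PLATE=rect(-40,40,-28,28,34)+rect(-56,56,-36,36,4)
def pts(segs,n=25): return np.concatenate([a+(b-a)*np.linspace(.06,.94,n)[:,None] for a,b in segs])/1000
def fit(pics,segs,x0,span=(.012,.012,6),z=0.,n=25):
    P=pts(segs,n); G=[]
    for p in pics:
        g=cv2.GaussianBlur(p['pixels'].astype(np.float32),(0,0),.9)
        m=np.sqrt(sum(cv2.Sobel(g,cv2.CV_32F,dx,dy)**2 for dx,dy in((1,0),(0,1))).max(2)); G.append(np.minimum(m,120))
    def world(q):
        c,s=np.cos(np.radians(q[2])),np.sin(np.radians(q[2]))
        return np.c_[q[0]+c*P[:,0]-s*P[:,1],q[1]+s*P[:,0]+c*P[:,1],P[:,2]+z]
    def samp(q):
        return [cv2.remap(g,*[a.astype(np.float32).reshape(-1,1) for a in proj(p,world(q)).T],cv2.INTER_LINEAR).ravel() for p,g in zip(pics,G)]
    cost=lambda q:-np.mean(samp(q))
    best=min((( cost(np.array(x0)+np.array(span)*d),tuple(np.array(x0)+np.array(span)*d)) for d in np.random.default_rng(0).uniform(-1,1,(1500,3))))
    r=minimize(cost,best[1],method='Nelder-Mead',options=dict(initial_simplex=[np.array(best[1])+np.array(v) for v in((0,0,0),(.002,0,0),(0,.002,0),(0,0,1))]))
    return r.x,-r.fun,[s.reshape(-1,n).mean(1).round(0) for s in samp(r.x)]
E
python3 - <<'E'
from fit import *
import pickle
p=pickle.load(open('top.pkl','rb'))
im=p['pixels'][:,:,::-1].copy(); im=cv2.resize(im,None,fx=4,fy=4,interpolation=cv2.INTER_CUBIC)
for s,x0 in((MAN,(.556,-.0146,-8)),(PLATE,(.446,.319,-14.5))):
    q,v,m=fit([p],s,x0); print(np.round(q,4),round(v,1),m)
    c,si=np.cos(np.radians(q[2])),np.sin(np.radians(q[2]))
    for a in s:
        a=a/1000; w=np.c_[q[0]+c*a[:,0]-si*a[:,1],q[1]+si*a[:,0]+c*a[:,1],a[:,2]]
        u=(proj(p,w)*4+1.5).round().astype(int); cv2.line(im,tuple(map(int,u[0])),tuple(map(int,u[1])),(0,0,255),1)
cv2.imwrite('pics/fit0.png',im[460:1010,540:1340])
E
```

```text
[  0.5507  -0.025  -10.8466] 85.8 [array([ 64., 102.,  63., 101.,  93.,  96.,  95.,  41., 118.],
      dtype=float32)]
[  0.4435   0.3257 -14.8511] 84.1 [array([ 70.,  40., 100., 103., 110.,  53.,  89., 108.], dtype=float32)]
```

View pics/fit0.png

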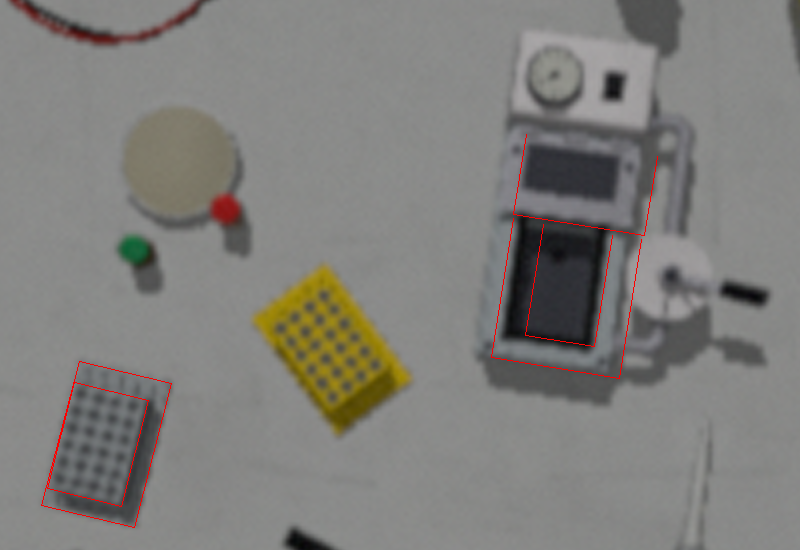

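The plate fit is good. The manifold fit locked on about 8 mm too far right: the dark region is the gasket's 100 x 68 mm outside, from (507,340) to (605,225) in this crop. I'll refit with that outline.

```bash
sed -i "s/^MAN=.*/MAN=rect(-62,43,-48,48,45,'flr')+rect(44,104,-49,49,58.5,'flr')+rect(-50,40,-34,34,49,'flr')/" fit.py
python3 - <<'E'
from fit import *
import pickle
p=pickle.load(open('top.pkl','rb'))
im=p['pixels'][:,:,::-1].copy(); im=cv2.resize(im,None,fx=8,fy=8,interpolation=cv2.INTER_CUBIC)
for k,s in (('all',MAN),('gasket+flap',MAN[3:]),('rim',MAN[:4])):
    q,v,m=fit([p],s,(.556,-.0146,-8),span=(.006,.006,3)); print(k,np.round(q,4),round(v,1),m)
    if k!='gasket+flap': continue
    c,si=np.cos(np.radians(q[2])),np.sin(np.radians(q[2]))
    for a in MAN:
        a=a/1000; w=np.c_[q[0]+c*a[:,0]-si*a[:,1],q[1]+si*a[:,0]+c*a[:,1],a[:,2]]
        u=(proj(p,w)*8+3.5).round().astype(int); cv2.line(im,tuple(map(int,u[0])),tuple(map(int,u[1])),(0,0,255),1)
cv2.imwrite('pics/fit1.png',im[1110:1690,1980:2660])
E
```

```text
all [  0.5564  -0.0135 -10.5191] 90.0 [array([101.,  32.,  77., 118.,  28.,  94., 120., 120., 120.],
      dtype=float32)]
gasket+flap [  0.5572  -0.014  -10.8687] 100.3 [array([118.,  29.,  95., 120., 120., 120.], dtype=float32)]
rim [ 0.5563 -0.0129 -9.1414] 83.2 [array([101.,  34.,  80., 119.], dtype=float32)]
```

View pics/fit1.png

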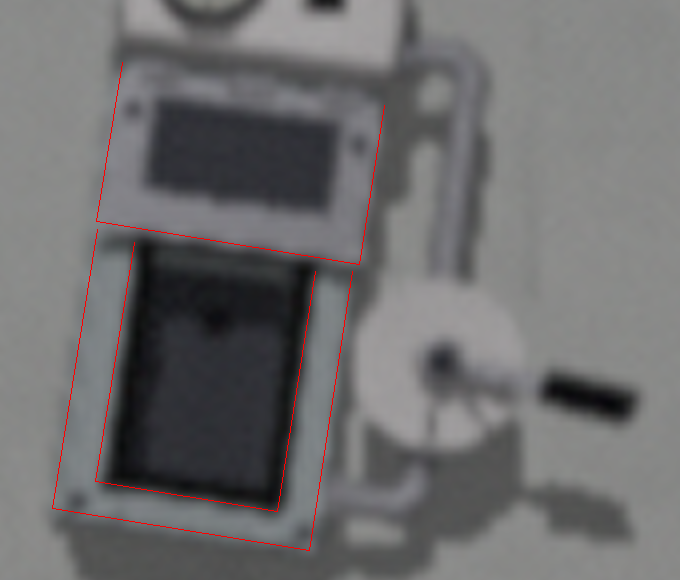

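```bash
sed -i "s/G.append(np.minimum(m,120))/G.append(np.sqrt(m))/; s/(0,0),.9/(0,0),.7/" fit.py
python3 - <<'E'
from fit import *
import pickle
p=pickle.load(open('top.pkl','rb'))
im=p['pixels'][:,:,::-1].copy(); im=cv2.resize(im,None,fx=8,fy=8,interpolation=cv2.INTER_CUBIC)
print(fit([p],PLATE,(.4435,.3257,-14.8),span=(.006,.006,3)))
for k,s in (('all',MAN),('gasket+flap',MAN[3:]),('rim',MAN[:3]),('gasket',MAN[6:]),('flap',MAN[3:6])):
    q,v,m=fit([p],s,(.556,-.016,-8.5),span=(.007,.007,4)); print(k,np.round(q,4),round(v,1),m)
    if k!='all': continue
    c,si=np.cos(np.radians(q[2])),np.sin(np.radians(q[2]))
    for a in MAN:
        a=a/1000; w=np.c_[q[0]+c*a[:,0]-si*a[:,1],q[1]+si*a[:,0]+c*a[:,1],a[:,2]]
        u=(proj(p,w)*8+3.5).round().astype(int); cv2.line(im,tuple(map(int,u[0])),tuple(map(int,u[1])),(0,0,255),1)
cv2.imwrite('pics/fit2.png',im[1110:1690,1980:2660])
E
```

```text
(array([  0.44392009,   0.32558376, -15.19556749]), np.float64(9.704550743103027), [array([ 9.,  6., 10., 11., 12.,  8., 10., 12.], dtype=float32)])
all [ 0.5561 -0.015  -9.822 ] 11.5 [array([11.,  5.,  9., 14.,  5., 10., 16., 17., 17.], dtype=float32)]
gasket+flap [ 0.556  -0.0155 -9.8364] 13.1 [array([14.,  5., 10., 16., 17., 16.], dtype=float32)]
rim [ 0.5542 -0.0293 -8.4054] 11.0 [array([10., 16.,  7.], dtype=float32)]
gasket [ 0.556  -0.0155 -9.7216] 16.4 [array([16., 17., 16.], dtype=float32)]
flap [  0.5538  -0.0246 -12.5733] 11.1 [array([13., 11., 10.], dtype=float32)]
```

View pics/fit2.png

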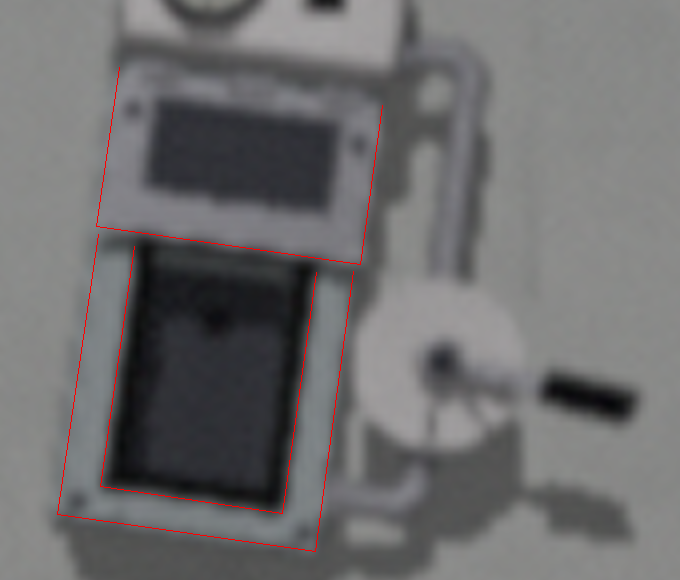

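>>> drive_tool:
  angular:
    - [0,0,0]
    - [0,0,0]
    - [0,0,0]
    - [0,0,0]
    - [0,0,0]
    - [0,0,0]
    - [0,0,0]
    - [0,0,0]
    - [0,0,0]
    - [0,0,0]
    - [0,0,0]
    - [0,0,0]
    - [0,0,0]
    - [0,0,0]
    - [0,0,0]
    - [0,0,0]
    - [0,0,0]
    - [0,0,0]
    - [0,0,0]
  delta_pos:
    - [-3.94,-2.22,0.4]
    - [-3.94,-2.22,0.4]
    - [-3.94,-2.22,0.4]
    - [-3.94,-2.22,0.4]
    - [-3.94,-2.22,0.4]
    - [-3.94,-2.22,0.4]
    - [-3.94,-2.22,0.4]
    - [-2.35,-4.12,0.4]
    - [-2.35,-4.12,0.4]
    - [-2.35,-4.12,0.4]
    - [-2.35,-4.12,0.4]
    - [-2.35,-4.12,0.4]
    - [-2.35,-4.12,0.4]
    - [-2.35,-4.12,0.4]
    - [-2.35,-4.12,0.4]
    - [-2.35,-4.12,0.4]
    - [-2.35,-4.12,0.4]
    - [-2.35,-4.12,0.4]
    - [-2.35,-4.12,0.4]
  gripper: [4,4,4,4,4,4,4,4,4,4,4,4,4,4,4,4,4,4,4]

```text
time_s: 3.35
tool_pos: [0.5372, -0.1534, 0.1609]
tool_rot: [180.0, 0.1, 164.2]
force: [1.2, 0.4, -0.4]
grip_width: 0.0401
grasp_force: 0.0
```

>>> drive_tool:
  angular:
    - [0,0,0.145]
    - [0,0,0.145]
    - [0,0,0.145]
    - [0,0,0.145]
    - [0,0,0.145]
    - [0,0,0.145]
    - [0,0,0.145]
    - [0,0,0.145]
    - [0,0,0.145]
    - [0,0,0.145]
    - [0,0,0.14]
    - [0,0,0]
  delta_pos:
    - [0,0,0]
    - [0,0,0]
    - [0,0,0]
    - [0,0,0]
    - [0,0,0]
    - [0,0,0]
    - [0,0,0]
    - [0,0,0]
    - [0,0,0]
    - [0,0,0]
    - [0,0,0]
    - [0,0,0]
  gripper: [4,4,4,4,4,4,4,4,4,4,4,4]

```text
time_s: 4.55
tool_pos: [0.5369, -0.1516, 0.1607]
tool_rot: [180.0, -0.0, 73.1]
force: [0.1, 0.6, 0.8]
grip_width: 0.0402
grasp_force: 0.0
```

Run:
```python
from cell import eyes
from fit import *
import pickle
p=eyes.read_camera('side'); pickle.dump(p,open('side.pkl','wb')); t=pickle.load(open('top.pkl','rb'))
print('piv',back(t,(302.3,183.3),.067),'grip',back(t,(320.8,187.8),.076))
for k,s in (('all',MAN),('gask',MAN[6:])):
  for n,pp in(('side',[p]),('both',[p,t])):
    q,v,m=fit(pp,s,(.556,-.0155,-9.3),span=(.007,.007,3)); print(k,n,np.round(q,4),round(v,1),m)
print(fit([p],PLATE,(.4435,.3257,-15),span=(.008,.008,3))[:2],fit([p,t],PLATE,(.4435,.3257,-15),span=(.008,.008,3))[:2])
im=cv2.resize(p['pixels'][:,:,::-1],None,fx=4,fy=4,interpolation=cv2.INTER_CUBIC)
c,si=np.cos(np.radians(q[2])),np.sin(np.radians(q[2]))
for a in MAN[6:]+[MAN[3]]:
    a=a/1000; w=np.c_[q[0]+c*a[:,0]-si*a[:,1],q[1]+si*a[:,0]+c*a[:,1],a[:,2]]
    u=(proj(p,w)*4+1.5).round().astype(int); cv2.line(im,tuple(map(int,u[0])),tuple(map(int,u[1])),(0,0,255),1)
g=(proj(p,[[.537,-.152,.076]])[0]*4).astype(int); cv2.circle(im,tuple(map(int,g)),5,(255,0,0),1)
x,y=(proj(p,[[.556,-.06,.06]])[0]*4).astype(int); print(x/4,y/4)
cv2.imwrite('pics/s1.png',im[max(0,y-300):y+300,max(0,x-400):x+400])
```

```text
piv [ 0.55411182 -0.09863901  0.067     ] grip [ 0.53869219 -0.15060727  0.076     ]
all side [ 5.5170e-01 -8.9000e-03 -9.7665e+00] 12.6 [array([ 9., 11., 12., 14., 11., 10., 16., 15., 16.], dtype=float32)]
all both [ 0.5546 -0.0131 -8.5297] 11.1 [array([11., 11., 13., 13., 11.,  9., 10.,  9., 14.], dtype=float32), array([10.,  6., 10., 13.,  6.,  8., 15., 15., 16.], dtype=float32)]
gask side [ 5.50400e-01 -7.50000e-03 -1.03144e+01] 16.2 [array([17., 16., 15.], dtype=float32)]
gask both [ 0.5531 -0.014  -9.5293] 13.4 [array([13.,  8., 14.], dtype=float32), array([13., 16., 16.], dtype=float32)]
(array([  0.44169529,   0.33145971, -14.28427148]), np.float64(10.505732536315918)) (array([  0.44220627,   0.32859499, -12.8781822 ]), np.float64(9.399133682250977))
272.25 176.25
```

View pics/s1.png

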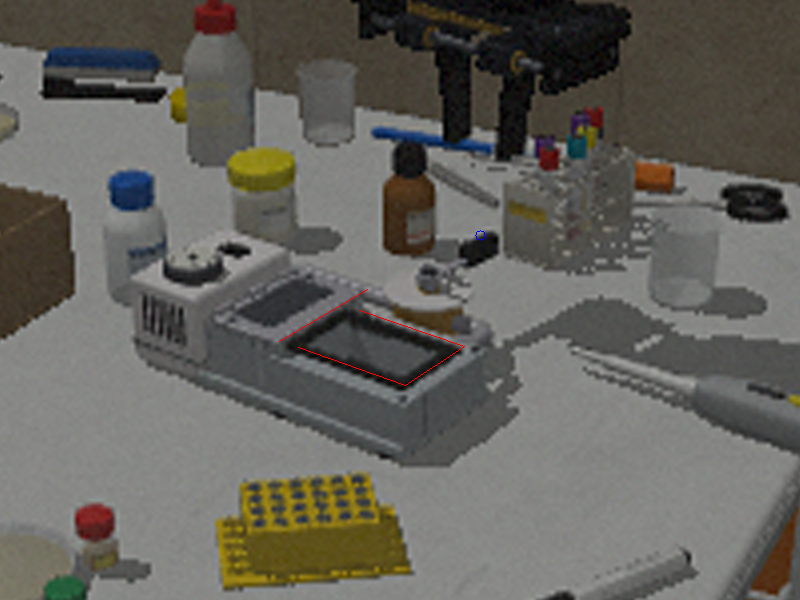

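The side view shows the manifold with its lever grip at about crop (480,247), i.e. px (292,163), and the fingertips at crop (456,140) and (513,157). The two cameras disagree by 6–8 mm, so I check the side camera against the known fingertips.

Run:
```python
from h import *
import pickle
p=pickle.load(open('side.pkl','rb'))
c=np.array([.5369,-.1516,.1467]);ty=np.array([.957,-.291,0])
for s in(-1,1):
    for o in(.020,.0345): print(s,o,proj(p,c+s*o*ty)[0]*4+1.5-[689,405])
g=proj(p,c)[0]; print(g)
x,y=int(g[0]),int(g[1])
cv2.imwrite('pics/tips.png',cv2.resize(p['pixels'][y-20:y+45,x-35:x+30,::-1],None,fx=9,fy=9,interpolation=cv2.INTER_CUBIC)); print(x-35,y-20)
```

```text
-1 0.02 [505.22853452 153.27920459]
-1 0.0345 [521.06292638 158.67740966]
1 0.02 [462.68275318 138.77464674]
1 0.0345 [447.6580044  133.65246234]
[292.81269808 137.3642721 ]
257 117
```

View pics/tips.png

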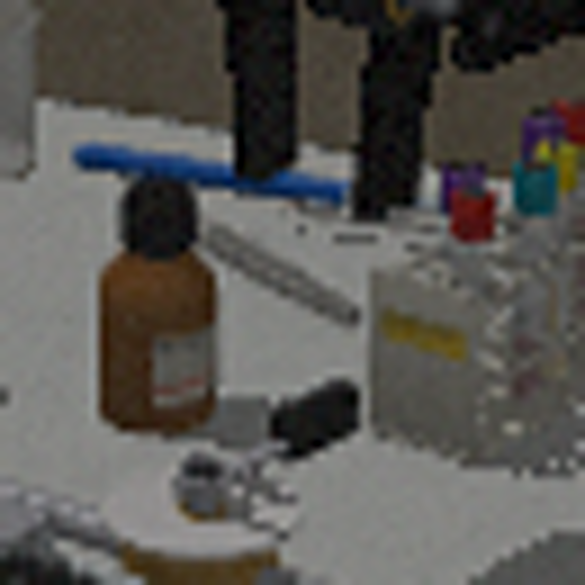

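>>> drive_tool:
  angular:
    - [0,0,0]
    - [0,0,0]
    - [0,0,0]
    - [0,0,0]
    - [0,0,0]
    - [0,0,0]
    - [0,0,0]
    - [0,0,0]
    - [0,0,0]
    - [0,0,0]
    - [0,0,0]
    - [0,0,0]
    - [0,0,0]
  delta_pos:
    - [0.35,0,2]
    - [0,0,2]
    - [0,0,2]
    - [0,0,1.5]
    - [0,0,1.2]
    - [0,0,0]
    - [0,0,0]
    - [0,0,0]
    - [0,0,0]
    - [0,0,0]
    - [0,0,0]
    - [0,0,0]
    - [0,0,0]
  gripper: [4,4,4,4,4,4,1,1,1,1,1,1,1]
  squeeze: 5

```text
time_s: 5.9
tool_pos: [0.5382, -0.1483, 0.0739]
tool_rot: [180.0, -0.0, 73.1]
force: [0.6, -0.1, 2.0]
grip_width: 0.0122
grasp_force: 5.0
```

Run:
```python
from cell import eyes,models
from h import *
import pickle
p=pickle.load(open('side.pkl','rb'));print('side grip c',back(p,(291.8,163),.067), 'pivot hub', back(p,((203-4)/9+257,(470-4)/9+117),.067))
```

```text
side grip c [ 0.53756907 -0.15042711  0.067     ] pivot hub [ 0.55376993 -0.09900055  0.067     ]
```

>>> drive_tool:
  angular:
    - [0,0,0.0712]
    - [0,0,0.0712]
    - [0,0,0.0712]
    - [0,0,0.0712]
    - [0,0,0.0712]
    - [0,0,0.0712]
    - [0,0,0.0712]
    - [0,0,0.0712]
    - [0,0,0.0712]
    - [0,0,0]
    - [0,0,0]
    - [0,0,0]
  delta_pos:
    - [0,-0.369,0]
    - [0,-0.369,0]
    - [0,-0.369,0]
    - [0,-0.369,0]
    - [0,-0.369,0]
    - [0,-0.369,0]
    - [0,-0.369,0]
    - [0,-0.369,0]
    - [0,-0.369,0]
    - [0,0,0]
    - [0,0,0]
    - [0,0,0]
  gripper: [1,1,1,1,1,1,1,1,1,1,1,1]

```text
time_s: 7.1
tool_pos: [0.5108, -0.1299, 0.0738]
tool_rot: [-180.0, -0.0, 36.5]
force: [-1.5, 2.8, 4.3]
grip_width: 0.0121
grasp_force: 5.0
```

>>> drive_tool:
  angular:
    - [0,0,0]
    - [0,0,0]
    - [0,0,0]
    - [0,0,0]
    - [0,0,0]
    - [0,0,0]
    - [0,0,0]
    - [0,0,0]
    - [0,0,0]
    - [0,0,0]
    - [0,0,0]
    - [0,0,0]
    - [0,0,0]
    - [0,0,0]
    - [0,0,0]
    - [0,0,0]
    - [0,0,0]
    - [0,0,0]
  delta_pos:
    - [0,0,0]
    - [0,0,0]
    - [0,0,0]
    - [0,0,-2]
    - [0,0,-3]
    - [0,0,-3]
    - [0,0,-2]
    - [2.18,-4.09,0]
    - [2.18,-4.09,0]
    - [2.18,-4.09,0]
    - [2.18,-4.09,0]
    - [2.18,-4.09,0]
    - [2.18,-4.09,0]
    - [2.18,-4.09,0]
    - [2.18,-4.09,0]
    - [2.18,-4.09,0]
    - [2.18,-4.09,0]
    - [0,0,0]
  gripper: [3,3,3,4,5,6,7,8,8,8,8,8,8,8,8,8,8,8]

```text
time_s: 8.9
tool_pos: [0.4403, 0.3357, 0.1728]
tool_rot: [-179.9, -0.0, 37.0]
force: [-0.8, -0.1, -0.2]
grip_width: 0.0799
grasp_force: 0.0
```

>>> drive_tool:
  angular:
    - [0,0,-0.14]
    - [0,0,-0.14]
    - [0,0,-0.14]
    - [0,0,-0.14]
    - [0,0,-0.14]
    - [0,0,-0.14]
    - [0,0,-0.14]
    - [0,0,-0.14]
    - [0,0,-0.14]
    - [0,0,-0.14]
    - [0,0,-0.14]
    - [0,0,-0.14]
    - [0,0,-0.14]
    - [0,0,-0.14]
    - [0,0,-0.14]
    - [0,0,-0.14]
    - [0,0,0]
  delta_pos:
    - [0,0,0]
    - [0,0,0]
    - [0,0,0]
    - [0,0,0]
    - [0,0,0]
    - [0,0,0]
    - [0,0,0]
    - [0,0,0]
    - [0,0,0]
    - [0,0,0]
    - [0,0,0]
    - [0,0,0]
    - [0,0,0]
    - [0,0,0]
    - [0,0,0]
    - [0,0,0]
    - [0,0,0]
  gripper: [8,8,8,8,8,8,8,8,8,8,8,8,8,8,8,8,8]

```text
time_s: 10.6
tool_pos: [0.4437, 0.3273, 0.1733]
tool_rot: [-180.0, 0.0, 164.7]
force: [0.5, -0.7, 0.1]
grip_width: 0.0802
grasp_force: 0.0
```

Run:
```python
from cell import eyes,telemetry
from fit import *
import pickle
t=eyes.read_camera('top'); s=eyes.read_camera('side'); pickle.dump((t,s),open('b.pkl','wb'))
o=telemetry.get_obs(); print(o['tool_pos'],o['tool_rot'])
a=cv2.resize(t['pixels'][150:225,245:345,::-1],None,fx=5,fy=5,interpolation=cv2.INTER_CUBIC)
g=proj(s,[o['tool_pos']-np.array([0,0,.07])])[0].astype(int); x=max(0,g[0]-55);y=max(0,min(384-75,g[1]-40)); print(x,y)
b=s['pixels'][y:y+75,x:x+60,::-1]; b=cv2.resize(b,(300,375),interpolation=cv2.INTER_CUBIC)
cv2.imwrite('pics/b.png',np.hstack([a,b]))
```

```text
[0.44368639 0.32753404 0.17339776] [-1.79985078e+02  6.77689709e-03  1.64492839e+02]
180 206
```

View pics/b.png

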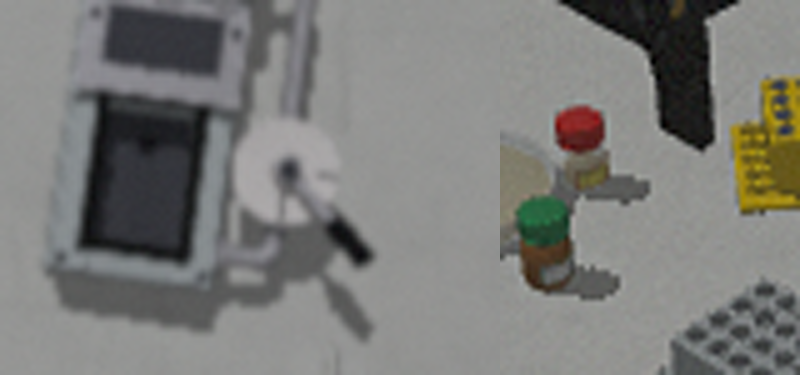

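The left half shows the lever on about the 45° line, with the 0° and 90° lines free at (283,215) and (333,179). The right half shows the fingers above the grey plate. Next I measure the lever angle numerically and then grasp.

Run:
```python
from fit import *
import pickle
t,s=pickle.load(open('b.pkl','rb'))
g=t['pixels'].max(2).astype(int); sub=g[188:206,306:324]; print(sub.min())
v,u=np.nonzero(sub<55); u=u+306;v=v+188; w=np.clip(70-g[v,u],0,None)
W=np.array([back(t,(a,b),.076)[:2] for a,b in zip(u,v)]); m=np.average(W,0,w); e,V=np.linalg.eigh(np.cov((W-m).T,aweights=w)); print(len(u),m,e**.5,np.degrees(np.arctan2(*V[::-1,1]))%180)
d=m-np.array([.554,-.099]);print(np.hypot(*d),np.degrees(np.arctan2(d[1],d[0]))%360)
```

```text
17
34 [ 0.51058624 -0.13006995] [0.0026219  0.00795955] 42.02146072276497
0.05338629578324384 215.59018692054798
```

>>> drive_tool:
  angular:
    - [0,0,0]
    - [0,0,0]
    - [0,0,0]
    - [0,0,0]
    - [0,0,0]
    - [0,0,0]
    - [0,0,0]
    - [0,0,0]
    - [0,0,0]
    - [0,0,0]
    - [0,0,0]
    - [0,0,0]
    - [0,0,0]
  delta_pos:
    - [0,0,3]
    - [0,0,3]
    - [0,0,3]
    - [0,0,2.5]
    - [0,0,2]
    - [0,0,1.7]
    - [0,0,0]
    - [0,0,0]
    - [0,0,0]
    - [0,0,0]
    - [0,0,0]
    - [0,0,0]
    - [0,0,0]
  gripper: [8,8,8,8,8,8,8,5,5,5,5,5,5]
  squeeze: 20

```text
time_s: 12.0
tool_pos: [0.4439, 0.3285, 0.0225]
tool_rot: [179.9, 0.0, 164.7]
force: [-1.2, -0.4, 6.0]
grip_width: 0.056
grasp_force: 20.0
```

>>> drive_tool:
  angular:
    - [0,0,0]
    - [0,0,0]
    - [0,0,0]
    - [0,0,0]
    - [0,0,0]
    - [0,0,0]
    - [0,0,0]
    - [0,0,0]
    - [0,0,0]
    - [0,0,0]
    - [0,0,0]
    - [0,0,0]
    - [0,0,0]
    - [0,0,0]
    - [0,0,0]
    - [0,0,0]
    - [0,0,-0.051]
    - [0,0,-0.05]
    - [0,0,0]
    - [0,0,0]
  delta_pos:
    - [0,0,-1.5]
    - [0,0,-2.5]
    - [0,0,-2.5]
    - [0,0,-2.5]
    - [0,0,-2.5]
    - [0,0,-1.0]
    - [-1.65,-3.03,0]
    - [-1.65,-3.03,0]
    - [-1.65,-3.03,0]
    - [-1.65,-3.03,0]
    - [-1.65,-3.03,0]
    - [-1.65,-3.03,0]
    - [-1.65,-3.03,0]
    - [-1.65,-3.03,0]
    - [-1.65,-3.03,0]
    - [-1.65,-3.03,0]
    - [0,0,0]
    - [0,0,0]
    - [0,0,0]
    - [0,0,0]
  gripper: [5,5,5,5,5,5,5,5,5,5,5,5,5,5,5,5,5,5,5,5]

```text
time_s: 14.0
tool_pos: [0.5224, -0.0075, 0.1462]
tool_rot: [-180.0, -0.0, 170.5]
force: [0.9, -0.1, -0.8]
grip_width: 0.0557
grasp_force: 20.0
```

>>> drive_tool:
  angular:
    - [0,0,0]
    - [0,0,0]
    - [0,0,0]
    - [0,0,0]
  delta_pos:
    - [0,0,2]
    - [0,0,2]
    - [0,0,1.7]
    - [0,0,0]
  gripper: [5,5,5,5]

```text
time_s: 14.4
tool_pos: [0.5206, -0.0073, 0.0873]
tool_rot: [-179.9, -0.3, 170.5]
force: [-1.4, 1.2, -1.2]
grip_width: 0.0559
grasp_force: 20.0
```

```bash
cat > rel.py <<'E'
from cell import eyes,telemetry
from fit import *
import pickle,sys
t=eyes.read_camera('top'); s=eyes.read_camera('side'); o=telemetry.get_obs()
pickle.dump((t,s,o),open('c.pkl','wb'))
print(o['tool_pos'],o['tool_rot'],o['force'],o['grip_width'])
E
python3 rel.py
python3 - <<'E'
from fit import *
import pickle
t,s,o=pickle.load(open('c.pkl','rb'))
x,y,z=o['tool_pos'];zb=z-.0225
print(zb)
FL=PLATE[4:]; 
for n,pp,seg in(('top',[t],FL[:2]+FL[:2]),('side',[s],[PLATE[4],PLATE[7],PLATE[5]]),('sideall',[s],PLATE)):
    q,v,m=fit(pp,seg,(x,y,o['tool_rot'][2]-180),span=(.008,.008,2),z=zb); print(n,np.round(q,4),m)
def draw(p,q,segs,z,im,k,c,off):
    C,S=np.cos(np.radians(q[2])),np.sin(np.radians(q[2]))
    for a in segs:
        a=a/1000; w=np.c_[q[0]+C*a[:,0]-S*a[:,1],q[1]+S*a[:,0]+C*a[:,1],a[:,2]+z]
        u=((proj(p,w)-off)*k+(k-1)/2).round().astype(int); cv2.line(im,tuple(map(int,u[0])),tuple(map(int,u[1])),c,1)
ims=[]
q0=(x,y,o['tool_rot'][2]-180)
for p,off in((t,(235,110)),(s,(205,120))):
    im=cv2.resize(p['pixels'][off[1]:off[1]+100,off[0]:off[0]+80,::-1],None,fx=5,fy=5,interpolation=cv2.INTER_CUBIC)
    im=cv2.convertScaleAbs(im,alpha=1.6)
    draw(p,q0,FL,zb,im,5,(0,0,255),off); draw(p,(.553,-.012,-9.5),MAN[:1]+MAN[3:4],0,im,5,(0,255,0),off); ims.append(im)
cv2.imwrite('pics/c.png',np.hstack(ims))
E
```

```text
[ 0.52269523 -0.00747585  0.08971576] [-1.79979997e+02 -1.88899120e-02  1.70508479e+02] [ 0.31978321 -0.25143439 -1.27487646] 0.05582440121095398
0.06721575600871393
top [ 5.27100e-01  1.87000e-02 -2.31847e+01] [array([7., 4., 7., 4.], dtype=float32)]
side [ 0.527  -0.0117 -6.3063] [array([ 6.,  8., 12.], dtype=float32)]
sideall [ 0.5259 -0.0128 -9.1777] [array([10.,  8.,  9., 11.,  6., 11.,  9.,  8.], dtype=float32)]
```

View pics/c.png

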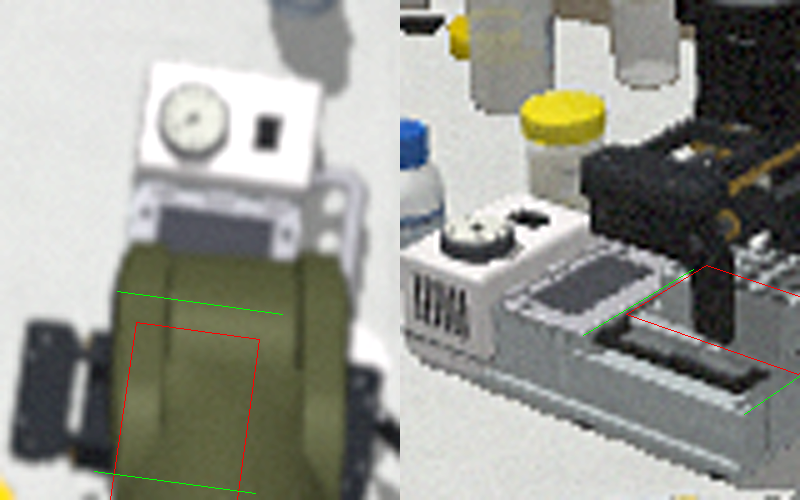

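The left half shows the wrist hiding the plate from above. The right half shows the finger and plate just in front of the flap. That was my last picture, so I work by numbers from here: average brightness profiles across the manifold in both cameras.

Run:
```python
from fit import *
import pickle
t=pickle.load(open('top.pkl','rb')); t2,s=pickle.load(open('b.pkl','rb'))
q=(.556,-.0155,-9.5)
C,S=np.cos(np.radians(q[2])),np.sin(np.radians(q[2]))
def prof(p,X,Y,z):
    X,Y=np.broadcast_arrays(X,Y)
    w=np.c_[q[0]+C*X.ravel()-S*Y.ravel(),q[1]+S*X.ravel()+C*Y.ravel(),np.full(X.size,z)]
    u=proj(p,w).astype(np.float32)
    g=p['pixels'].mean(2).astype(np.float32)
    return cv2.remap(g,u[:,:1].copy(),u[:,1:].copy(),cv2.INTER_CUBIC).reshape(X.shape)
Y=np.arange(-.056,.0561,.002)
for n,p in(('top',t),('top2',t2),('side',s)):
  for lo,hi in((-.04,-.015),(.005,.03)):
    print(n,lo,'y:',prof(p,np.linspace(lo,hi,20)[:,None],Y[None],.049).mean(0).astype(int).tolist())
X=np.arange(-.07,.06,.002)
for n,p in(('top',t),('side',s)):
  for lo,hi in((-.022,-.004),(.004,.022)):
    print(n,lo,'x:',prof(p,X[:,None],np.linspace(lo,hi,20)[None],.049).mean(1).astype(int).tolist())
```

```text
top -0.04 y: [128, 117, 101, 92, 98, 116, 126, 129, 129, 127, 114, 87, 53, 28, 24, 34, 45, 50, 51, 49, 48, 49, 49, 48, 49, 48, 48, 48, 48, 48, 48, 49, 49, 49, 49, 49, 49, 46, 39, 31, 25, 20, 15, 22, 48, 85, 115, 127, 130, 129, 128, 127, 123, 121, 122, 127, 131]
top 0.005 y: [149, 139, 119, 99, 98, 114, 125, 129, 130, 127, 113, 85, 50, 25, 20, 28, 36, 39, 40, 39, 39, 38, 38, 38, 38, 36, 32, 30, 29, 29, 31, 34, 36, 37, 39, 39, 38, 36, 32, 29, 26, 20, 15, 23, 52, 89, 117, 128, 131, 130, 129, 127, 124, 125, 128, 133, 136]
top2 -0.04 y: [138, 126, 108, 99, 106, 126, 136, 139, 139, 137, 124, 95, 57, 30, 26, 37, 49, 54, 55, 54, 53, 53, 53, 53, 53, 53, 53, 52, 52, 52, 52, 53, 54, 54, 54, 54, 53, 50, 42, 35, 28, 22, 17, 24, 53, 91, 124, 137, 140, 140, 138, 136, 133, 131, 132, 137, 142]
top2 0.005 y: [160, 150, 128, 107, 106, 123, 135, 139, 139, 137, 123, 92, 55, 29, 23, 32, 40, 42, 42, 42, 43, 43, 42, 42, 41, 39, 36, 33, 32, 32, 34, 37, 40, 41, 41, 42, 42, 40, 36, 32, 28, 22, 17, 27, 57, 96, 127, 138, 141, 140, 139, 136, 134, 134, 137, 143, 147]
side -0.04 y: [66, 64, 61, 59, 58, 57, 56, 60, 
[... 884 characters left out ...]
 45, 45, 45, 46, 47, 47, 47, 48, 46, 44, 41, 36, 30, 27, 27, 28, 27, 26, 27, 32, 42, 53, 57, 54, 53, 70, 98, 118, 127, 128, 130, 130, 125]
side -0.022 x: [85, 106, 125, 129, 130, 130, 101, 48, 23, 22, 27, 30, 34, 48, 60, 60, 56, 53, 56, 60, 59, 54, 54, 59, 61, 57, 52, 52, 58, 61, 56, 53, 52, 50, 43, 32, 22, 18, 21, 24, 27, 33, 40, 42, 40, 40, 43, 45, 43, 44, 42, 42, 42, 38, 31, 25, 21, 19, 20, 20, 20, 21, 23, 23, 23]
side 0.004 x: [83, 102, 124, 131, 132, 127, 96, 49, 19, 18, 26, 31, 44, 67, 84, 86, 84, 83, 82, 81, 80, 80, 80, 80, 80, 82, 83, 82, 80, 79, 79, 78, 78, 77, 72, 68, 69, 70, 66, 58, 51, 40, 31, 25, 20, 22, 29, 38, 42, 42, 41, 42, 42, 41, 40, 35, 25, 17, 14, 14, 17, 25, 39, 58, 74]
```

>>> drive_tool:
  angular:
    - [0,0,0]
    - [0,0,0]
    - [0,0,0]
    - [0,0,0]
    - [0,0,0]
    - [0,0,0]
  delta_pos:
    - [0,-0.22,0.5]
    - [0,0,0.5]
    - [0,0,0.4]
    - [0,0,0.2]
    - [0,0,0]
    - [0,0,0]
  gripper: [5,5,5,5,5,5]
  squeeze: 30

```text
time_s: 15.1
tool_pos: [0.5225, -0.0098, 0.0736]
tool_rot: [180.0, 0.0, 170.5]
force: [-0.3, 0.4, -0.9]
grip_width: 0.0561
grasp_force: 30.0
```

>>> drive_tool:
  angular:
    - [0,0,0]
    - [0,0,0]
    - [0,0,0]
  delta_pos:
    - [0,0,0.1]
    - [0,0,0]
    - [0,0,0]
  gripper: [5,5,5]

```text
time_s: 15.4
tool_pos: [0.5225, -0.0098, 0.0726]
tool_rot: [180.0, 0.0, 170.5]
force: [0.1, 0.9, -1.8]
grip_width: 0.0558
grasp_force: 30.0
```

>>> drive_tool:
  angular:
    - [0,0,0]
    - [0,0,0]
    - [0,0,0]
  delta_pos:
    - [0,0,0.1]
    - [0,0,0]
    - [0,0,0]
  gripper: [5,5,5]

```text
time_s: 15.7
tool_pos: [0.5224, -0.0098, 0.0715]
tool_rot: [180.0, 0.0, 170.5]
force: [0.5, -0.1, -1.7]
grip_width: 0.0558
grasp_force: 30.0
```

>>> drive_tool:
  angular:
    - [0,0,0]
    - [0,0,0]
    - [0,0,0]
  delta_pos:
    - [0,0,0.1]
    - [0,0,0]
    - [0,0,0]
  gripper: [5,5,5]

```text
time_s: 16.0
tool_pos: [0.5225, -0.0098, 0.0707]
tool_rot: [180.0, 0.0, 170.5]
force: [-0.6, 0.0, 0.4]
grip_width: 0.0556
grasp_force: 30.0
```

Run:
```python
from cell import eyes,telemetry
import numpy as np
F=[]
for i in range(6):
    eyes.read_camera('side'); o=telemetry.get_obs(); F.append(np.r_[o['force'],o['wrist_torque'],o['tool_pos']])
print(np.mean(F,0).round(4),np.std(F,0).round(4))
```

```text
[ 0.0253  0.0919  0.682   0.032   0.0078  0.015   0.5225 -0.0098  0.0707] [0.525  0.1709 0.4189 0.0202 0.0179 0.0411 0.     0.     0.    ]
```

>>> drive_tool:
  angular:
    - [0,0,0]
    - [0,0,0]
    - [0,0,0]
    - [0,0,0]
    - [0,0,0]
    - [0,0,0]
  delta_pos:
    - [-0.4,0,0]
    - [-0.4,0,0]
    - [-0.4,0,0]
    - [-0.4,0,0]
    - [-0.2,0,0]
    - [0,0,0]
  gripper: [5,5,5,5,5,5]

```text
time_s: 16.9
tool_pos: [0.5408, -0.0129, 0.0706]
tool_rot: [-180.0, 0.0, 170.5]
force: [0.7, 0.3, 0.6]
grip_width: 0.056
grasp_force: 30.0
```

>>> drive_tool:
  angular:
    - [0,0,0]
    - [0,0,0]
    - [0,0,0]
    - [0,0,0]
    - [0,0,0]
  delta_pos:
    - [-0.2,0,0]
    - [-0.2,0,0]
    - [-0.2,0,0]
    - [0,0,0]
    - [0,0,0]
  gripper: [5,5,5,5,5]

```text
time_s: 17.4
tool_pos: [0.5464, -0.0138, 0.0707]
tool_rot: [180.0, 0.0, 170.5]
force: [0.5, 0.3, -0.1]
grip_width: 0.0559
grasp_force: 30.0
```

>>> drive_tool:
  angular:
    - [0,0,0]
    - [0,0,0]
    - [0,0,0]
    - [0,0,0]
  delta_pos:
    - [-0.2,0,0]
    - [-0.2,0,0]
    - [0,0,0]
    - [0,0,0]
  gripper: [5,5,5,5]

```text
time_s: 17.8
tool_pos: [0.5503, -0.0144, 0.0706]
tool_rot: [180.0, 0.0, 170.5]
force: [-0.3, -0.4, 0.9]
grip_width: 0.0558
grasp_force: 30.0
```

>>> drive_tool:
  angular:
    - [0,0,0]
    - [0,0,0]
    - [0,0,0]
    - [0,0,0]
  delta_pos:
    - [-0.15,0,0]
    - [-0.15,0,0]
    - [0,0,0]
    - [0,0,0]
  gripper: [5,5,5,5]

```text
time_s: 18.2
tool_pos: [0.5532, -0.015, 0.0706]
tool_rot: [180.0, 0.0, 170.5]
force: [0.2, -0.3, 1.7]
grip_width: 0.0558
grasp_force: 30.0
```

>>> drive_tool:
  angular:
    - [0,0,0]
    - [0,0,0]
    - [0,0,0]
  delta_pos:
    - [-0.15,0,0]
    - [0,0,0]
    - [0,0,0]
  gripper: [5,5,5]

```text
time_s: 18.5
tool_pos: [0.5546, -0.0152, 0.0706]
tool_rot: [180.0, 0.0, 170.5]
force: [-0.6, 0.1, 0.2]
grip_width: 0.0553
grasp_force: 30.0
```

Now at about −1.4 mm by estimate; creep on until the stop is felt.

>>> drive_tool:
  angular:
    - [0,0,0]
    - [0,0,0]
    - [0,0,0]
  delta_pos:
    - [-0.1,0,0]
    - [0,0,0]
    - [0,0,0]
  gripper: [5,5,5]

```text
time_s: 18.8
tool_pos: [0.5548, -0.0152, 0.0704]
tool_rot: [180.0, -0.1, 170.5]
force: [-5.0, 0.1, 2.4]
grip_width: 0.0555
grasp_force: 30.0
```

>>> drive_tool:
  angular:
    - [0,0,0]
    - [0,0,0]
    - [0,0,0]
  delta_pos:
    - [-0.1,0,0]
    - [0,0,0]
    - [0,0,0]
  gripper: [5,5,5]

```text
time_s: 19.1
tool_pos: [0.5548, -0.0152, 0.0701]
tool_rot: [180.0, -0.2, 170.5]
force: [-6.7, 0.2, 3.6]
grip_width: 0.0558
grasp_force: 30.0
```

>>> drive_tool:
  angular:
    - [0,0,0]
    - [0,0,0]
    - [0,0,0]
  delta_pos:
    - [-0.1,0,0]
    - [0,0,0]
    - [0,0,0]
  gripper: [5,5,5]

```text
time_s: 19.4
tool_pos: [0.5549, -0.0152, 0.0699]
tool_rot: [180.0, -0.3, 170.5]
force: [-7.7, 1.7, 4.5]
grip_width: 0.0561
grasp_force: 30.0
```

>>> drive_tool:
  angular:
    - [0,0,0]
    - [0,0,0]
    - [0,0,0]
  delta_pos:
    - [0.25,0,0]
    - [0,0,0]
    - [0,0,0]
  gripper: [5,5,5]
  squeeze: 45

```text
time_s: 19.7
tool_pos: [0.5548, -0.0152, 0.0705]
tool_rot: [180.0, -0.0, 170.5]
force: [-1.9, 0.6, 1.1]
grip_width: 0.0556
grasp_force: 45.0
```

>>> drive_tool:
  angular:
    - [0,0,0]
    - [0,0,0]
    - [0,0,0]
    - [0,0,0]
    - [0,0,0]
  delta_pos:
    - [0,0,0.1]
    - [0,0,0.1]
    - [0,0,0]
    - [0,0,0]
    - [0,0,0]
  gripper: [5,5,5,5,5]

```text
time_s: 20.2
tool_pos: [0.5548, -0.0152, 0.0687]
tool_rot: [180.0, -0.0, 170.5]
force: [-5.1, 0.9, 5.4]
grip_width: 0.0555
grasp_force: 45.0
```

>>> drive_tool:
  angular:
    - [0,0,0]
    - [0,0,0]
    - [0,0,0]
    - [0,0,0]
    - [0,0,0]
  delta_pos:
    - [0,0,0.1]
    - [0,0,0.05]
    - [0,0,0]
    - [0,0,0]
    - [0,0,0]
  gripper: [5,5,5,5,5]

```text
time_s: 20.7
tool_pos: [0.5548, -0.0152, 0.0675]
tool_rot: [180.0, -0.0, 170.5]
force: [-6.5, 0.8, 8.0]
grip_width: 0.0554
grasp_force: 45.0
```

>>> drive_tool:
  angular:
    - [0,0,0]
    - [0,0,0]
    - [0,0,0]
    - [0,0,0]
  delta_pos:
    - [0,0,0.1]
    - [0,0,0]
    - [0,0,0]
    - [0,0,0]
  gripper: [5,5,5,5]

```text
time_s: 21.1
tool_pos: [0.5548, -0.0152, 0.0674]
tool_rot: [179.9, -0.0, 170.5]
force: [-8.5, 0.3, 14.2]
grip_width: 0.0555
grasp_force: 45.0
```

>>> drive_tool:
  angular:
    - [0,0,0]
    - [0,0,0]
    - [0,0,0]
    - [0,0,0]
  delta_pos:
    - [0,0,0.1]
    - [0,0,0]
    - [0,0,0]
    - [0,0,0]
  gripper: [5,5,5,5]

```text
time_s: 21.5
tool_pos: [0.5548, -0.0152, 0.0674]
tool_rot: [179.9, -0.1, 170.5]
force: [-12.7, 1.7, 21.2]
grip_width: 0.0559
grasp_force: 45.0
```

```bash
python3 -c "
from cell import env
print(env.sign_off())"
```

```text
the job is handed in; nothing more can be done
None
```

The job is handed in, with no verdict returned. The lever is at about 45° by camera, and the plate was pushed home against the stop and bedded flush on the rim, still pressed at about 21 N. I did not check the flap by camera at the end, though the plate went in with about 3 mm of air under it.

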